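Hang the rinsed polishing paddle on its drip stand

TASK

Pull the orange polishing paddle out of the blue rinse tub by its yellow ball and, holding it clear above the tub, ease your grip on the ball until the heavy paddle swings down and hangs plumb from your fingers. Grip it again, carry it to the empty drip stand and hang it there by its crossbar on the two prongs, then let go and leave it hanging still. Do not let the paddle touch the table, and leave the hanging grey paddle and the other things alone.

Things in the scene. Friction and masses are not known exactly. Their poses are not given: they have to be found in the camera images.
- paddle: Orange polishing paddle, 188 mm long, 0.16 to 0.25 kg, same front and back. Origin: centre of its foot. z runs up the handle, y along its width and crossbar, x through its thickness. Orange plate 18 (x) by 70 (y) mm, z 0 to 70; handle 10 by 14 mm; crossbar at z 135; ball centre at z 175; centre of mass z about 40. At the start it leans about 56 degrees out of the tub over its -x rim.
- paddle_ball (a point): Centre of the yellow ball (26 mm diameter) at the end of the handle: the place to grip, at first 111 mm above the table. Pinched with the fingers closing along the paddle's y axis, it keeps its slant under about 50 N; as the grip is eased bit by bit to 3 to 8 N it turns about the line between the fingers and hangs plumb. At 3 N it slips down some mm a second; eased at once it swings to and fro.
- paddle_bar (a point): Middle of the paddle's steel crossbar (10 mm diameter, 72 mm long along the paddle's y), 40 mm from the ball's centre towards the foot.
- paddle_foot (a point): Centre of the paddle's foot, its heavy end, 175 mm from the ball's centre.
- tub: Blue open rinse tub, fixed, 111 mm (x) by 104 mm (y), 70 mm high, walls and floor 6 mm. Origin at the centre of its underside, z up. The paddle's foot stands inside against the +x wall; its handle leans out over the -x wall.
- stand: The EMPTY drip stand, fixed. Origin at the centre of its underside; open end to its own -x. Two level prongs along x, tops 160 mm high, each 12 mm wide, gap between them 26 mm, from the open tips at x -52 mm to an upright plate at x 45 mm that ends level with the prongs. Red lips at the tips, x -52 to -44, stand 10 mm above the prongs. Foot plate 130 by 120 by 8 mm.
- stand_seat (a point): Where the middle of the crossbar lies when the paddle hangs half way along the prongs: 165 mm above the table over the empty stand's origin. The handle enters the gap level from the -x end, crossbar above the lips and square across both prongs, then goes down; the foot then hangs 30 mm above the table. Let go, it may rock for a few seconds before it is still.
- full_stand: The other, identical drip stand, fixed, with the grey paddle hanging in it. Leave alone.
- grey_paddle: A paddle of the same shape with grey faces and a yellow ball, hanging in the other stand; origin at its foot. Leave alone.
- table: The work table with its black ribbed mat, top at z = 0.
- lamp_foot: White glass lamp foot, a cone 84 mm across and 190 mm high; origin at its underside. Leave alone.
- dome: Orange glass dome, 100 mm across, 88 mm high; origin at its underside. Leave alone.
- prism: Clear glass block, a 70 mm cube; origin at its underside. Leave alone.
- bottle: White bottle with blue cap, 66 mm across, 170 mm high; origin at its underside. Leave alone.
- sanding_block: Cork and red sanding block 100 x 60 x 28 mm, on the robot's side of the work; origin at its underside. Leave alone.
- cup: Blue mug, 80 mm across and 80 mm high, on the robot's side of the work; origin at its underside. Leave alone.
Things that resemble listed ones, but are neither listed nor needed, are in the scene too. What is shaped like the stand but black is not meant.

How it is judged (in metres and radians):
On the way, in this order (a step that is already met when the one before it is completed fails the run):
1. the paddle is held by the fingers and drawn up from where it stood (distance of paddle_ball from where it was at the start of the episode above 0.02 m and contact force between the fingers and paddle above 0.5 N), for 0.1 s.
2. held by the fingers, clear above the tub's rim, the paddle hangs plumb (within 0.17 rad) and still (angle between paddle's own z axis and vertical below 0.17 rad and height (world z) of paddle_foot above 0.078 m and height (world z) of paddle_ball above 0.245 m and contact force between the fingers and paddle above 0.5 N and angular speed of paddle below 0.5 rad/s), for 0.3 s.
3. the crossbar lies on both prongs of the empty stand (x of paddle_bar in the frame of stand between -0.042 and 0.042 m and y of paddle_bar in the frame of stand between -0.015 and 0.015 m and z of paddle_bar in the frame of stand between 0.159 and 0.171 m), for 0.2 s.
At the end, for the whole second after the job is handed in: The orange paddle hangs at rest on the empty stand, let go: the middle of its crossbar at prong height (159 to 171 mm above the table), within 42 mm along and 15 mm across of the seat point, crossbar within 0.25 rad of square across the prongs, handle within 0.12 rad of plumb (all of step 3 and angle between paddle's own z axis and vertical below 0.12 rad and angle between the y axis of paddle and the y axis of stand, either way round below 0.25 rad and linear speed of paddle below 0.03 m/s and angular speed of paddle below 0.25 rad/s and contact force between the fingers and paddle below 0.05 N); the robot touches nothing.
It fails at once if the paddle touches the table (contact force between paddle and table above 0.3 N).
It fails at once if the grey paddle is disturbed (moved over 25 mm) (distance of grey_paddle from where it was at the start of the episode above 0.025 m).
It fails at once if another thing on the table is moved (over 20 mm) (distance of any of lamp_foot, dome, prism, bottle, sanding_block, cup from where it was at the start of the episode above 0.02 m).
It also fails if it takes over 61 s, if anything falls off the work surface, if the arm or the gripper's body presses on something with over 40 N, if the wrist force passes 120 N, or if a joint passes its speed limit or range.

ROBOT

A 7-joint arm with a two-finger parallel gripper is mounted at the origin on the work surface. World frame = base frame: x ahead of the robot, y to its left, z up, the work surface at z = 0. Lengths are in m, angles in degrees, forces in N, time in s.
With the tool pointing down it reaches from about 0.425 to 0.875 m from the base axis. Payload 4.7 kg.
Tool frame: the origin (TCP) lies at the very end of the fingers, on their centre line; the grasp point (between the pads) lies 19 mm behind it (env.grip_point_offset is the distance from the TCP to the grasp point, in m); z points along the fingers, y is the line along which they close (so a half turn about z gives the same grasp; the last joint's range is limited). The gripper opens to 87 mm and grips with 3 to 60 N. Pads are 19 mm wide; open, the fingers measure 117 mm over their backs; the gripper's body (75 mm by 190 mm) begins 51 mm behind the grasp point.
Start: joints at [72.256, 18.392, -4.016, 83.108, 1.295, 78.541, -3.26], TCP at [0.207, -0.616, 0.223] pointing down, gripper open.
Joint ranges: [-163.93, 163.93], [-17.29, 119.83], [-79.2, 71.16], [3.27, 140.29], [-89.18, 269.18], [5.43, 117.66], [-154.24, 154.24]. Speed limits (degrees/s): [147.25, 147.25, 180, 180, 180, 180, 180].

INTERFACE

Orientations are given as [roll, pitch, yaw] about the fixed x, y, z axes, in that order (R = Rz(yaw) Ry(pitch) Rx(roll)).
In Python, from cell import env gives the robot as it stands.
- The arm moves only by the tool jog_arm, never from a script. Its argument "motion" is a list of rows, each an object of numbers: "x", "y", "z": the shift along the tool's x, y, z in cm; "ax", "ay", "az": the turn, a rotation vector about the tool's x, y, z in degrees. In form: [{"x": .., "y": .., "z": .., "ax": .., "ay": .., "az": ..}, ...]. A call has exactly 5 rows; each row shifts and turns the commanded pose from where the row before left it, along the tool's axes as they then stand; what a row does not reach is not made up. A row lasts 1/10 s, in which the tool goes at most 50 mm and 8.59 degrees, less where a joint would pass 70% of its speed; a pose out of reach is approached as far as the arm can. A call is refused whole if a number of a shift passes 5 or a number of a turn 8.59, either way. A call with a gripper value outside its range is refused whole. "claw" is the gripper command: -1 is shut, 1 is fully open, values between are in proportion, set as the call begins (left out, the last holds). The fingers move at their own pace and stop on an object; "squeeze" is the grip in N (left out, the last holds). Time passes only in rows, so rows that do not move let the fingers close, or fill a call up. It gives the time, the measured TCP pose, the force, the opening and the grip force at its end, in the units of the state.
- env.get_obs(): the state, without advancing time (a new reading comes with each control period).
- env.read_camera(name): name is "scene" or "top" or "wrist"; returns the picture (384x512x3 uint8, red, green, blue); there is no depth.
- env.camera_params(name): a dict with "fx", "fy", "cx", "cy" (pixels), "extrinsics" (4x4, takes a point from world to camera coordinates). Camera axes: x right, y up, looking along -z (the intrinsics and any distortion apply to the point x, -y, -z); pixel columns grow to the right and rows downward; lengths in m; the calibration is good to about 2 mm. A picture is of the moment at which its call begins: read the wrist's pose just before it. camera_params takes no time and is no camera call; for the wrist camera it gives the pose at the moment of the call.
- env.sign_off(): hands the job in; it is judged then, once.
The state is a dict: "time_s": time; "qpos": joint angles; "joint_velocities": joint speeds; "effort": joint torques, N m; "tool_pos": TCP position; "tool_rot": TCP orientation; "force": force on the tool from outside, world axes, zero at the start; "wrist_torque": the same for the moment, N m; "grip_width": finger opening in m; "grasp_force": force on a finger pad.
Only numpy, scipy, OpenCV 4.12 (cv2) and the standard library are available. Lean on these libraries where they do the work, as an engineer would, in place of code of your own. Each camera call takes 0.05 s, during which the arm holds its last target. There are 200 camera calls.

## Working session

There is one attempt and no reset: what is moved stays moved. The work goes in short steps, Python scripts to look and compute and a tool call to move; the robot and the scene stay as the last step left them, time stands still between calls to the robot, and variables do not carry over. Pictures are saved under pics/ and viewed, at most 13 in all, crops included, and the job is handed in when it is done.

Besides the shell and the picture viewer there is one more tool, called after ">>>" as name(argument=value, ...) on one line, values as JSON. jog_arm: Moves the arm, as the interface text tells. Its arguments: {"type":"object","properties":{"motion":{"type":"array"},"claw":{"type":"number"},"squeeze":{"type":"number"}},"required":["motion"]}

```bash
ls; mkdir -p pics; python3 - <<'E'
from cell import env
import cv2,numpy as np
o=env.get_obs();print({k:np.round(v,3).tolist() for k,v in o.items()})
for n in("scene","top"):
    im=env.read_camera(n);cv2.imwrite(f"pics/{n}0.png",im[:,:,::-1]);p=env.camera_params(n);print(n,p)
E
```

```text
pics
{'time_s': 0.0, 'qpos': [72.256, 18.44, -4.015, 83.176, 1.297, 78.541, -3.261], 'joint_velocities': [-0.042, -0.009, 0.025, 0.017, -0.027, -0.015, -0.002], 'effort': [-0.0, -49.129, -0.404, -31.252, -0.064, 0.044, 0.0], 'tool_pos': [0.207, -0.616, 0.221], 'tool_rot': [-179.888, 0.008, 18.552], 'force': [0.394, 0.692, 0.704], 'wrist_torque': [0.037, -0.018, 0.031], 'grasp_force': 0.0, 'grip_width': 0.087}
scene {'fx': 487.24020816051916, 'fy': 487.24020816051916, 'cx': 254.06131694099986, 'cy': 190.36151759839856, 'extrinsics': array([[ 0.0930418 ,  0.99563084,  0.00790331, -0.06667528],
       [-0.7923259 ,  0.06923126,  0.60615732,  0.33143364],
       [ 0.60296177, -0.06265996,  0.7953055 , -1.70302162],
       [ 0.        ,  0.        ,  0.        ,  1.        ]])}
top {'fx': 383.94318720036125, 'fy': 383.94318720036125, 'cx': 251.32097614777737, 'cy': 188.80717202325204, 'extrinsics': array([[-0.02321266, -0.99972114,  0.00433649,  0.0121772 ],
       [ 0.97665157, -0.02174993,  0.21372562, -0.56840713],
       [-0.21357171,  0.00919638,  0.9768841 , -1.10817777],
       [ 0.        ,  0.        ,  0.        ,  1.        ]])}
```

View pics/scene0.png

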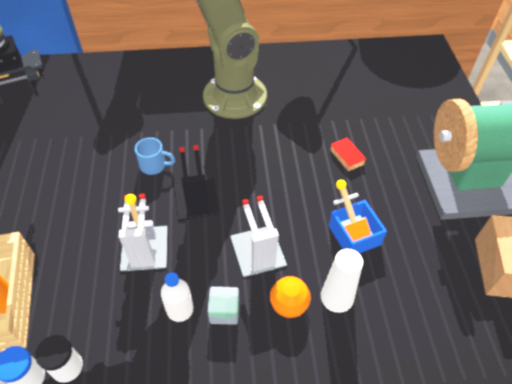

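View pics/top0.png

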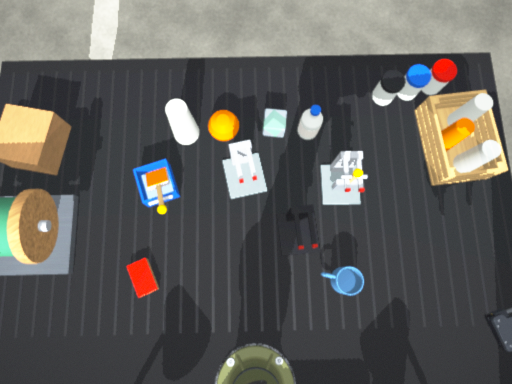

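Scene: the yellow balls are at (341,185), on the orange paddle leaning out of the blue tub, and at (131,200), on the grey paddle hanging in the full stand. The top view has them at (162,210) and (358,173). There are three stands in the scene view: empty white with red lips at (258,245), full at (140,245), black decoy at (197,190). My choice is ball (341,185) and stand (258,245). I'll measure these and check in a crop.

```bash
cat > h.py <<'E'
import cv2,numpy as np
from cell import env
def ray(p,uv):
    E=np.array(p["extrinsics"]);R=E[:3,:3];c=-R.T@E[:3,3]
    d=R.T@np.array([(uv[0]-p["cx"])/p["fx"],-(uv[1]-p["cy"])/p["fy"],-1]);return c,d/np.linalg.norm(d)
def onz(p,uv,z):
    c,d=ray(p,uv);return c+d*(z-c[2])/d[2]
def tri(p1,u1,p2,u2):
    (a,d),(b,e)=ray(p1,u1),ray(p2,u2)
    s=np.linalg.lstsq(np.c_[d,-e],b-a,rcond=None)[0];x,y=a+s[0]*d,b+s[1]*e
    return (x+y)/2,np.linalg.norm(x-y)
def proj(p,X):
    E=np.array(p["extrinsics"]);c=E[:3,:3]@X+E[:3,3];return np.array([p["cx"]+p["fx"]*c[0]/-c[2],p["cy"]-p["fy"]*c[1]/-c[2]])
def blobs(im,lo,hi,box=None,amin=6):
    h=cv2.cvtColor(im,cv2.COLOR_RGB2HSV);m=cv2.inRange(h,np.array(lo),np.array(hi))
    if box: k=np.zeros_like(m);x0,y0,x1,y1=box;k[y0:y1,x0:x1]=1;m=m*k
    n,l,s,c=cv2.connectedComponentsWithStats(m)
    return m,[(c[i].round(2),int(s[i,4])) for i in range(1,n) if s[i,4]>=amin]
E
python3 - <<'E'
from h import *
S=cv2.imread("pics/scene0.png")[:,:,::-1].copy();T=cv2.imread("pics/top0.png")[:,:,::-1].copy()
ps,pt=env.camera_params("scene"),env.camera_params("top")
Y=((25,150,120),(33,255,255));bs=blobs(S,*Y,(325,170,360,205))[1];bt=blobs(T,*Y,(150,195,175,222))[1];print("ball",bs,bt)
print(tri(ps,bs[0][0],pt,bt[0][0]),onz(ps,bs[0][0],.111),onz(pt,bt[0][0],.111))
R=((0,150,80),(6,255,255))
for im,p,b in((S,ps,(235,190,275,212)),(T,pt,(225,165,270,190))):
    q=blobs(im,*R,b)[1];print("lips",q,[onz(p,a,.168).round(4) for a,_ in q])
# tub rim / stand plate
for im,p,b in((S,ps,(320,195,395,260)),(T,pt,(125,150,190,215))):
    m,q=blobs(im,(103,150,60),(122,255,255),b);pts=cv2.findNonZero(m);r=cv2.minAreaRect(pts);print("tub",r,[onz(p,u,.07).round(3) for u in cv2.boxPoints(r)])
print("plate hsv",cv2.cvtColor(T,cv2.COLOR_RGB2HSV)[[190,170,165],[240,228,262]],T[190,240])
# orange plate visible & handle
for im,p,b in((S,ps,(320,170,395,250)),(T,pt,(140,165,180,220))):
    print("orange",blobs(im,(8,180,120),(20,255,255),b)[1])
a=cv2.resize(S[165:285,215:395],None,fx=4,fy=4,interpolation=2);cv2.imwrite("pics/cs.png",a[:,:,::-1])
b=cv2.resize(T[130:220,125:275],None,fx=5,fy=5,interpolation=2);cv2.imwrite("pics/ct.png",b[:,:,::-1])
E
```

```text
ball [(array([340.9, 183.9]), 71)] [(array([161.47, 209.08]), 76)]
(array([0.5035209 , 0.25805802, 0.11130242]), np.float64(0.002916939690087753)) [0.50343243 0.25663304 0.111     ] [0.50374924 0.25961797 0.111     ]
lips [(array([259.33, 197.71]), 24), (array([244.67, 200.85]), 27)] [array([0.5724, 0.0255, 0.168 ]), array([ 0.5789, -0.0121,  0.168 ])]
lips [(array([254., 178.]), 9), (array([240.89, 180.67]), 9)] [array([ 0.5758, -0.0079,  0.168 ]), array([0.569 , 0.0286, 0.168 ])]
tub ((356.9527587890625, 227.29827880859375), (53.91653060913086, 47.692867279052734), 58.392494201660156) [array([0.579, 0.197, 0.07 ]), array([0.506, 0.326, 0.07 ]), array([0.66 , 0.365, 0.07 ]), array([0.723, 0.243, 0.07 ])]
tub ((155.39999389648438, 182.69998168945312), (42.058284759521484, 38.8960075378418), 71.56504821777344) [array([0.637, 0.367, 0.07 ]), array([0.674, 0.256, 0.07 ]), array([0.548, 0.213, 0.07 ]), array([0.513, 0.322, 0.07 ])]
plate hsv [[ 94  18 239]
 [ 95  18 242]
 [ 98  30  68]] [222 237 239]
orange [(array([358.07, 229.23]), 274)]
orange [(array([156.12, 176.52]), 240)]
```

View pics/cs.png

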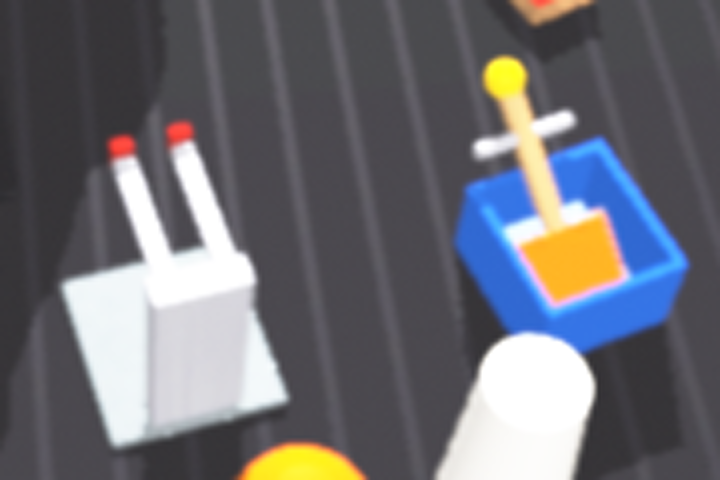

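View pics/ct.png

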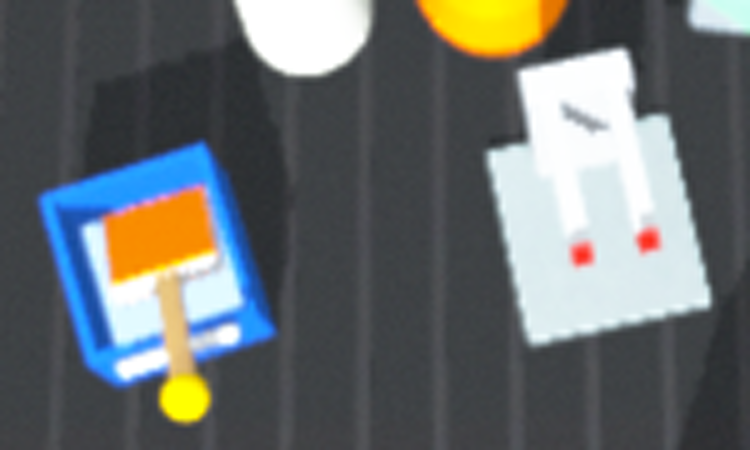

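The crops confirm both choices: the leaning orange paddle has its ball at scene (341,184) and crossbar ends near (334.5,202.5) and (357.5,194.5). The white stand is empty, with two red lips at top (240.9,180.7) and (254,178). Next I'll work out the axes.

```bash
python3 - <<'E'
from h import *
ps,pt=env.camera_params("scene"),env.camera_params("top")
s=lambda u,v:((u+.5)/4-.5+215,(v+.5)/4-.5+165)
t=lambda u,v:((u+.5)/5-.5+125,(v+.5)/5-.5+130)
yaw=lambda v:np.degrees(np.arctan2(v[1],v[0])).round(1)
# crossbar at z .0886
for p,a,b in((ps,s(478,151),s(571,119)),(pt,t(122,370),t(236,333))):
    A,B=onz(p,a,.0886),onz(p,b,.0886);print("bar",A.round(3),B.round(3),"mid",((A+B)/2).round(4),np.linalg.norm(A-B).round(3),yaw(B-A))
# stand plate
c=[onz(pt,t(*q),.008) for q in((487,150),(668,115),(712,304),(530,345))]
print("plate",np.round(c,3),np.mean(c,0).round(4),"yaws",yaw(c[0]-c[3]),yaw(c[1]-c[2]),yaw(c[0]-c[1])-90,yaw(c[3]-c[2])-90)
print([np.linalg.norm(c[i]-c[i-1]).round(3) for i in range(4)])
c2=[onz(ps,s(*q),.008) for q in((62,285),(118,447),(288,400))];print("plate scene",np.round(c2,3),"centre",((c2[0]+c2[2])/2).round(4),"yaw",yaw(c2[1]-c2[0]),yaw(c2[1]-c2[2])+90)
# tub rim outer corners
r=[onz(pt,t(*q),.07) for q in((40,195),(205,143),(275,332))];print("tub",np.round(r,3),((r[0]+r[2])/2).round(4),yaw(r[1]-r[2]),yaw(r[0]-r[1])-90)
q=[onz(ps,s(*q),.07) for q in((467,188),(601,138),(687,263))];print("tub s",np.round(q,3),yaw(q[2]-q[1]),yaw(q[1]-q[0])-90)
R=cv2.Rodrigues
from scipy.spatial.transform import Rotation as Ro
E=env.camera_params("wrist");o=env.get_obs();print(o["tool_pos"],env.grip_point_offset)
for n in ("scene","top","wrist"): print(n,[k for k in env.camera_params(n)])
E
```

```text
bar [0.547 0.232 0.089] [0.526 0.301 0.089] mid [0.5368 0.2668 0.0886] 0.072 107.1
bar [0.525 0.302 0.089] [0.545 0.235 0.089] mid [0.5351 0.2685 0.0886] 0.07 -72.7
plate [[ 0.679  0.092  0.008]
 [ 0.7   -0.026  0.008]
 [ 0.574 -0.051  0.008]
 [ 0.55   0.065  0.008]] [0.6259 0.0198 0.008 ] yaws 11.5 11.0 10.200000000000003 11.700000000000003
[np.float64(0.132), np.float64(0.12), np.float64(0.129), np.float64(0.119)]
plate scene [[ 0.578 -0.053  0.008]
 [ 0.705 -0.025  0.008]
 [ 0.681  0.09   0.008]] centre [0.6295 0.0183 0.008 ] yaw 12.6 12.0
tub [[0.638 0.36  0.07 ]
 [0.669 0.261 0.07 ]
 [0.549 0.216 0.07 ]] [0.5936 0.288  0.07  ] 20.6 17.200000000000003
tub s [[0.564 0.224 0.07 ]
 [0.531 0.325 0.07 ]
 [0.636 0.358 0.07 ]] 17.4 18.400000000000006
[ 0.20658969 -0.61578153  0.22157961] 0.0187
scene ['fx', 'fy', 'cx', 'cy', 'extrinsics']
top ['fx', 'fy', 'cx', 'cy', 'extrinsics']
wrist ['fx', 'fy', 'cx', 'cy', 'extrinsics']
```

>>> jog_arm(motion=[{"x": 3.6, "y": -2.7, "z": -0.8}, {"x": 3.6, "y": -2.7, "z": -0.8}, {"x": 3.6, "y": -2.7, "z": -0.8}, {"x": 3.6, "y": -2.7, "z": -0.8}, {"x": 3.6, "y": -2.7, "z": -0.8}], claw=1)

```text
$.motion[0]: bad value
```

>>> jog_arm(motion=[{"x": 3.6, "y": -2.7, "z": -0.8}, {"x": 3.6, "y": -2.7, "z": -0.8}, {"x": 3.6, "y": -2.7, "z": -0.8}, {"x": 3.6, "y": -2.7, "z": -0.8}, {"x": 3.6, "y": -2.7, "z": -0.8}])

```text
$.motion[0]: bad value
```

>>> jog_arm(motion=[{"x": 3.6, "y": -2.7, "z": -0.8, "ax": 0, "ay": 0, "az": 0}, {"x": 3.6, "y": -2.7, "z": -0.8, "ax": 0, "ay": 0, "az": 0}, {"x": 3.6, "y": -2.7, "z": -0.8, "ax": 0, "ay": 0, "az": 0}, {"x": 3.6, "y": -2.7, "z": -0.8, "ax": 0, "ay": 0, "az": 0}, {"x": 3.6, "y": -2.7, "z": -0.8, "ax": 0, "ay": 0, "az": 0}], claw=1)

```text
time_s: 0.6
tool_pos: [0.3351, -0.4291, 0.2625]
tool_rot: [-180.0, 0.0, 18.5]
force: [0.6, -0.2, -0.2]
grip_width: 0.0873
grasp_force: 0.0
```

>>> jog_arm(motion=[{"x": 3.6, "y": -2.7, "z": -0.8, "ax": 0, "ay": 0, "az": 0}, {"x": 3.6, "y": -2.7, "z": -0.8, "ax": 0, "ay": 0, "az": 0}, {"x": 3.6, "y": -2.7, "z": -0.8, "ax": 0, "ay": 0, "az": 0}, {"x": 3.6, "y": -2.7, "z": -0.8, "ax": 0, "ay": 0, "az": 0}, {"x": 3.6, "y": -2.7, "z": -0.8, "ax": 0, "ay": 0, "az": 0}])

```text
time_s: 1.1
tool_pos: [0.4627, -0.244, 0.3026]
tool_rot: [180.0, 0.0, 18.5]
force: [0.1, -0.8, 0.2]
grip_width: 0.0869
grasp_force: 0.0
```

>>> jog_arm(motion=[{"x": 1.8, "y": -4.2, "z": 0, "ax": 0, "ay": 0, "az": 0}, {"x": 1.8, "y": -4.2, "z": 0, "ax": 0, "ay": 0, "az": 0}, {"x": 1.8, "y": -4.2, "z": 0, "ax": 0, "ay": 0, "az": 0}, {"x": 1.8, "y": -4.2, "z": 0, "ax": 0, "ay": 0, "az": 0}, {"x": 1.8, "y": -4.2, "z": 0, "ax": 0, "ay": 0, "az": 0}])

```text
time_s: 1.6
tool_pos: [0.4802, -0.0162, 0.3023]
tool_rot: [180.0, 0.0, 18.5]
force: [0.4, -0.5, 0.1]
grip_width: 0.0872
grasp_force: 0.0
```

>>> jog_arm(motion=[{"x": 1.8, "y": -4.2, "z": 0, "ax": 0, "ay": 0, "az": 0}, {"x": 1.8, "y": -4.2, "z": 0, "ax": 0, "ay": 0, "az": 0}, {"x": 1.8, "y": -4.2, "z": 0, "ax": 0, "ay": 0, "az": 0}, {"x": 1.8, "y": -4.2, "z": 0, "ax": 0, "ay": 0, "az": 0}, {"x": 1.8, "y": -4.2, "z": 0, "ax": 0, "ay": 0, "az": 0}])

```text
time_s: 2.1
tool_pos: [0.4989, 0.2112, 0.3025]
tool_rot: [180.0, -0.0, 18.5]
force: [1.1, -0.4, -0.3]
grip_width: 0.0872
grasp_force: 0.0
```

>>> jog_arm(motion=[{"x": 0.4, "y": -0.9, "z": 1.5, "ax": 0, "ay": 0, "az": 1}, {"x": 0.4, "y": -0.9, "z": 2, "ax": 0, "ay": 0, "az": 0}, {"x": 0.4, "y": -0.9, "z": 2, "ax": 0, "ay": 0, "az": 0}, {"x": 0.4, "y": -0.8, "z": 2, "ax": 0, "ay": 0, "az": 0}, {"x": 0.3, "y": -0.8, "z": 1, "ax": 0, "ay": 0, "az": 0}], claw=1)

```text
time_s: 2.6
tool_pos: [0.5032, 0.2561, 0.2153]
tool_rot: [180.0, 0.2, 17.5]
force: [0.3, 0.1, -0.2]
grip_width: 0.0869
grasp_force: 0.0
```

```bash
python3 - <<'E'
from h import *
o=env.get_obs();p=env.camera_params("wrist");im=env.read_camera("wrist");cv2.imwrite("pics/w1.png",im[:,:,::-1])
print(o["tool_pos"],o["tool_rot"],o["qpos"].round(0))
q=blobs(im,(25,150,120),(33,255,255),None,50)[1];print(q)
for a,n in q: print(onz(p,a,.111).round(4))
for n in("scene","top"):
    I=env.read_camera(n);print(n,blobs(I,(25,150,120),(33,255,255),None,15)[1])
E
```

```text
[0.50324917 0.25613786 0.21531484] [179.97877794   0.18601553  17.54893478] [  15.   14.  -51.   95.   11.   77. -111.]
[(array([250.75,  82.5 ]), 131), (array([250.87, 187.  ]), 650)]
[0.5893 0.2835 0.111 ]
[0.5044 0.2566 0.111 ]
scene [(array([340.9, 183.9]), 71), (array([130.15, 198.68]), 92), (array([290.82, 285.6 ]), 363)]
top [(array([221.85, 129.12]), 321), (array([357.42, 172.56]), 66)]
```

View pics/w1.png

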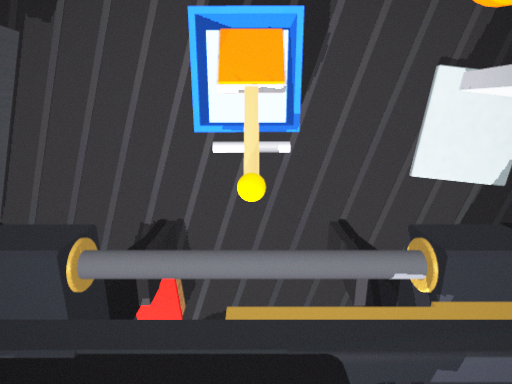

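The wrist view shows the ball at (251,187), which is (0.504, 0.257), with the crossbar level at row 147. The yaw is aligned, so I descend and grip.

>>> jog_arm(motion=[{"x": 0.1, "y": -0.1, "z": 3, "ax": 0, "ay": 0, "az": 0}, {"x": 0, "y": 0, "z": 3, "ax": 0, "ay": 0, "az": 0}, {"x": 0, "y": 0, "z": 3, "ax": 0, "ay": 0, "az": 0}, {"x": 0, "y": 0, "z": 2, "ax": 0, "ay": 0, "az": 0}, {"x": 0, "y": 0, "z": 1.3, "ax": 0, "ay": 0, "az": 0}])

```text
time_s: 3.25
tool_pos: [0.5051, 0.2568, 0.094]
tool_rot: [180.0, 0.0, 17.5]
force: [-0.6, -0.4, 0.6]
grip_width: 0.0874
grasp_force: 0.0
```

>>> jog_arm(motion=[{"x": 0, "y": 0, "z": 0, "ax": 0, "ay": 0, "az": 0}, {"x": 0, "y": 0, "z": 0, "ax": 0, "ay": 0, "az": 0}, {"x": 0, "y": 0, "z": 0, "ax": 0, "ay": 0, "az": 0}, {"x": 0, "y": 0, "z": 0, "ax": 0, "ay": 0, "az": 0}, {"x": 0, "y": 0, "z": 0, "ax": 0, "ay": 0, "az": 0}], claw=-1, squeeze=55)

```text
time_s: 3.75
tool_pos: [0.5053, 0.2579, 0.0953]
tool_rot: [180.0, -0.1, 17.5]
force: [-0.0, -0.3, 0.1]
grip_width: 0.0548
grasp_force: 0.0
```

>>> jog_arm(motion=[{"x": 0, "y": 0, "z": 0, "ax": 0, "ay": 0, "az": 0}, {"x": 0, "y": 0, "z": 0, "ax": 0, "ay": 0, "az": 0}, {"x": 0, "y": 0, "z": 0, "ax": 0, "ay": 0, "az": 0}, {"x": 0, "y": 0, "z": 0, "ax": 0, "ay": 0, "az": 0}, {"x": 0, "y": 0, "z": 0, "ax": 0, "ay": 0, "az": 0}])

```text
time_s: 4.25
tool_pos: [0.5048, 0.2577, 0.0945]
tool_rot: [180.0, 0.0, 17.6]
force: [0.4, -1.4, 0.9]
grip_width: 0.0231
grasp_force: 55.0
```

>>> jog_arm(motion=[{"x": -0.1, "y": 0, "z": -0.5, "ax": 0, "ay": 0, "az": 0}, {"x": -0.1, "y": 0, "z": -0.8, "ax": 0, "ay": 0, "az": 0}, {"x": -0.1, "y": 0, "z": -0.8, "ax": 0, "ay": 0, "az": 0}, {"x": 0, "y": 0, "z": -0.8, "ax": 0, "ay": 0, "az": 0}, {"x": 0, "y": 0, "z": -0.8, "ax": 0, "ay": 0, "az": 0}])

```text
time_s: 4.75
tool_pos: [0.5019, 0.2568, 0.1324]
tool_rot: [180.0, -0.0, 17.6]
force: [0.5, 0.1, -1.9]
grip_width: 0.0235
grasp_force: 55.0
```

```bash
python3 - <<'E'
from h import *
o=env.get_obs();print(o["tool_pos"],o["force"],o["grip_width"])
for n,b in(("scene",(310,140,400,260)),("top",(120,140,200,240))):
    I=env.read_camera(n);print(n,blobs(I,(25,150,120),(33,255,255),b,5)[1])
    x0,y0,x1,y1=b;cv2.imwrite(f"pics/l_{n}.png",cv2.resize(I[y0:y1,x0:x1],None,fx=4,fy=4,interpolation=2)[:,:,::-1])
im=env.read_camera("wrist");print("w",blobs(im,(25,150,120),(33,255,255),None,20)[1])
a=[cv2.imread(f"pics/l_{n}.png") for n in("scene","top")];a=[cv2.resize(x,(360,400)) for x in a];cv2.imwrite("pics/l1.png",np.hstack(a))
E
```

```text
[0.5019369  0.25677277 0.13235754] [ 0.48511443  0.05169342 -1.89402657] 0.02345809702790705
scene [(array([343.9 , 176.57]), 30)]
top []
w [(array([236.62,  81.49]), 287), (array([251.59, 239.1 ]), 910)]
```

View pics/l1.png

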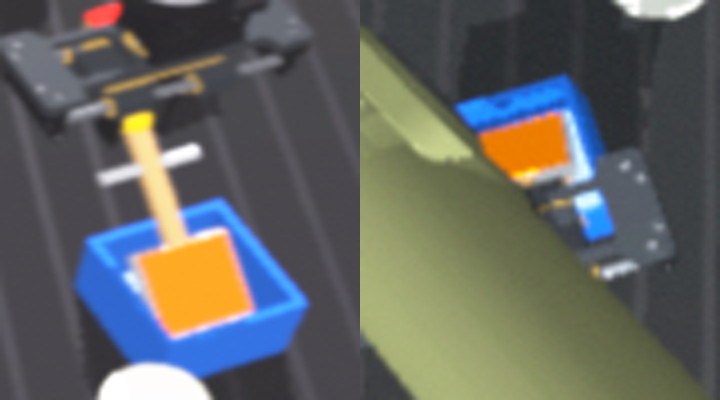

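The paddle lifts with its slant kept. Crop: ball at about (138,122), plate coming out of the tub. I raise it further.

>>> jog_arm(motion=[{"x": 0, "y": 0, "z": -1, "ax": 0, "ay": 0, "az": 0}, {"x": 0, "y": 0, "z": -1.6, "ax": 0, "ay": 0, "az": 0}, {"x": 0, "y": 0, "z": -2, "ax": 0, "ay": 0, "az": 0}, {"x": 0, "y": 0, "z": -2, "ax": 0, "ay": 0, "az": 0}, {"x": 0, "y": 0, "z": -2, "ax": 0, "ay": 0, "az": 0}])

```text
time_s: 5.4
tool_pos: [0.502, 0.2571, 0.2195]
tool_rot: [-180.0, -0.1, 17.6]
force: [0.4, 0.4, -2.0]
grip_width: 0.0236
grasp_force: 55.0
```

>>> jog_arm(motion=[{"x": 0, "y": 0, "z": -2, "ax": 0, "ay": 0, "az": 0}, {"x": 0, "y": 0, "z": -2, "ax": 0, "ay": 0, "az": 0}, {"x": 0, "y": 0, "z": -2, "ax": 0, "ay": 0, "az": 0}, {"x": 0, "y": 0, "z": -1.5, "ax": 0, "ay": 0, "az": 0}, {"x": 0, "y": 0, "z": -1, "ax": 0, "ay": 0, "az": 0}])

```text
time_s: 5.9
tool_pos: [0.5022, 0.2572, 0.3045]
tool_rot: [-180.0, -0.1, 17.6]
force: [0.8, 0.5, -2.8]
grip_width: 0.0234
grasp_force: 55.0
```

>>> jog_arm(motion=[{"x": 0, "y": 0, "z": 0, "ax": 0, "ay": 0, "az": 0}, {"x": 0, "y": 0, "z": 0, "ax": 0, "ay": 0, "az": 0}, {"x": 0, "y": 0, "z": 0, "ax": 0, "ay": 0, "az": 0}, {"x": 0, "y": 0, "z": 0, "ax": 0, "ay": 0, "az": 0}, {"x": 0, "y": 0, "z": 0, "ax": 0, "ay": 0, "az": 0}], squeeze=42)

```text
time_s: 6.4
tool_pos: [0.5017, 0.2567, 0.3019]
tool_rot: [180.0, 0.1, 17.6]
force: [0.6, -0.4, -3.0]
grip_width: 0.0239
grasp_force: 42.0
```

>>> jog_arm(motion=[{"x": 0, "y": 0, "z": 0, "ax": 0, "ay": 0, "az": 0}, {"x": 0, "y": 0, "z": 0, "ax": 0, "ay": 0, "az": 0}, {"x": 0, "y": 0, "z": 0, "ax": 0, "ay": 0, "az": 0}, {"x": 0, "y": 0, "z": 0, "ax": 0, "ay": 0, "az": 0}, {"x": 0, "y": 0, "z": 0, "ax": 0, "ay": 0, "az": 0}], squeeze=34)

```text
time_s: 6.9
tool_pos: [0.5019, 0.2568, 0.3025]
tool_rot: [180.0, -0.0, 17.6]
force: [-0.6, -0.3, -2.7]
grip_width: 0.0243
grasp_force: 34.0
```

```bash
cat > ang.py <<'E'
from h import *
# lean: fix paddle plane through grip point, tool x / vertical; intersect scene-view bar (white) & plate (orange) pixels with that plane
def lean(save=None):
    o=env.get_obs();p=env.camera_params("scene");I=env.read_camera("scene")
    g=o["tool_pos"]+np.array([0,0,.0187]);y=np.radians(o["tool_rot"][2]);n=np.array([np.sin(y),-np.cos(y),0]);ex=np.array([np.cos(y),np.sin(y),0])
    c,r=proj(p,g),110;x0,y0=int(c[0]-70),int(c[1]-30);b=(max(x0,0),max(y0,0),min(x0+140,512),min(y0+190,384))
    bl=[q for q in blobs(I,(8,180,120),(20,255,255),b,40)[1]]
    print(o["tool_pos"].round(4),o["grip_width"].round(4),o["grasp_force"].round(1),"F",o["force"].round(2))
    for u,a in bl:
        k,d=ray(p,u);X=k+d*(n@(g-k))/(n@d);v=X-g;print("orange",u,a,"along",(ex@v).round(3),"z",v[2].round(3),"lean",np.degrees(np.arctan2(ex@v,-v[2])).round(1))
    if save: cv2.imwrite(save,cv2.resize(I[b[1]:b[3],b[0]:b[2]],None,fx=3,fy=3,interpolation=2)[:,:,::-1])
    w=env.read_camera("wrist");print("wrist ball",blobs(w,(25,150,120),(33,255,255),None,100)[1])
E
python3 -c "
from ang import *
lean('pics/a1.png')"
```

```text
Traceback (most recent call last):
  File "ang.py", line 8, in lean
    print(o["tool_pos"].round(4),o["grip_width"].round(4),o["grasp_force"].round(1),"F",o["force"].round(2))
                                 ^^^^^^^^^^^^^^^^^^^^^
AttributeError: 'float' object has no attribute 'round'
```

```bash
sed -i 's/o\["grip_width"\].round(4),o\["grasp_force"\].round(1)/round(o["grip_width"],4),round(o["grasp_force"],1)/' ang.py; python3 -c "
from ang import *
lean('pics/a1.png')"
```

```text
[0.5019 0.2568 0.3025] 0.0241 34.0 F [ 0.28 -0.48 -2.92]
orange [369.87 186.04] 612 along 0.108 z -0.094 lean 49.0
wrist ball [(array([453.33,   9.78]), 1216), (array([251.6 , 239.06]), 924)]
```

>>> jog_arm(motion=[{"x": 0, "y": 0, "z": 0, "ax": 0, "ay": 0, "az": 0}, {"x": 0, "y": 0, "z": 0, "ax": 0, "ay": 0, "az": 0}, {"x": 0, "y": 0, "z": 0, "ax": 0, "ay": 0, "az": 0}, {"x": 0, "y": 0, "z": 0, "ax": 0, "ay": 0, "az": 0}, {"x": 0, "y": 0, "z": 0, "ax": 0, "ay": 0, "az": 0}], squeeze=28)

```text
time_s: 7.55
tool_pos: [0.5019, 0.2568, 0.3025]
tool_rot: [180.0, 0.0, 17.6]
force: [0.2, -0.6, -2.8]
grip_width: 0.0238
grasp_force: 28.0
```

>>> jog_arm(motion=[{"x": 0, "y": 0, "z": 0, "ax": 0, "ay": 0, "az": 0}, {"x": 0, "y": 0, "z": 0, "ax": 0, "ay": 0, "az": 0}, {"x": 0, "y": 0, "z": 0, "ax": 0, "ay": 0, "az": 0}, {"x": 0, "y": 0, "z": 0, "ax": 0, "ay": 0, "az": 0}, {"x": 0, "y": 0, "z": 0, "ax": 0, "ay": 0, "az": 0}], squeeze=22)

```text
time_s: 8.05
tool_pos: [0.502, 0.2568, 0.3025]
tool_rot: [180.0, -0.0, 17.6]
force: [-0.5, 0.1, -1.7]
grip_width: 0.0244
grasp_force: 22.0
```

>>> jog_arm(motion=[{"x": 0, "y": 0, "z": 0, "ax": 0, "ay": 0, "az": 0}, {"x": 0, "y": 0, "z": 0, "ax": 0, "ay": 0, "az": 0}, {"x": 0, "y": 0, "z": 0, "ax": 0, "ay": 0, "az": 0}, {"x": 0, "y": 0, "z": 0, "ax": 0, "ay": 0, "az": 0}, {"x": 0, "y": 0, "z": 0, "ax": 0, "ay": 0, "az": 0}], squeeze=17)

```text
time_s: 8.55
tool_pos: [0.502, 0.2568, 0.3025]
tool_rot: [180.0, -0.0, 17.6]
force: [0.1, -0.2, -2.5]
grip_width: 0.0248
grasp_force: 17.0
```

>>> jog_arm(motion=[{"x": 0, "y": 0, "z": 0, "ax": 0, "ay": 0, "az": 0}, {"x": 0, "y": 0, "z": 0, "ax": 0, "ay": 0, "az": 0}, {"x": 0, "y": 0, "z": 0, "ax": 0, "ay": 0, "az": 0}, {"x": 0, "y": 0, "z": 0, "ax": 0, "ay": 0, "az": 0}, {"x": 0, "y": 0, "z": 0, "ax": 0, "ay": 0, "az": 0}], squeeze=13)

```text
time_s: 9.05
tool_pos: [0.5019, 0.2568, 0.3025]
tool_rot: [180.0, 0.0, 17.6]
force: [0.7, -0.5, -2.7]
grip_width: 0.0249
grasp_force: 13.0
```

```bash
python3 -c "
from ang import *
lean()"
```

```text
[0.5019 0.2568 0.3025] 0.0249 13.0 F [ 0.68 -0.48 -2.75]
orange [351.11 176.14] 401 along 0.033 z -0.141 lean 13.1
wrist ball [(array([459.89,   3.02]), 130), (array([251.87, 239.62]), 867)]
```

>>> jog_arm(motion=[{"x": 0, "y": 0, "z": 0, "ax": 0, "ay": 0, "az": 0}, {"x": 0, "y": 0, "z": 0, "ax": 0, "ay": 0, "az": 0}, {"x": 0, "y": 0, "z": 0, "ax": 0, "ay": 0, "az": 0}, {"x": 0, "y": 0, "z": 0, "ax": 0, "ay": 0, "az": 0}, {"x": 0, "y": 0, "z": 0, "ax": 0, "ay": 0, "az": 0}], squeeze=9)

```text
time_s: 9.65
tool_pos: [0.502, 0.2568, 0.3025]
tool_rot: [180.0, 0.0, 17.6]
force: [-0.5, -0.5, -2.1]
grip_width: 0.0253
grasp_force: 9.0
```

>>> jog_arm(motion=[{"x": 0, "y": 0, "z": 0, "ax": 0, "ay": 0, "az": 0}, {"x": 0, "y": 0, "z": 0, "ax": 0, "ay": 0, "az": 0}, {"x": 0, "y": 0, "z": 0, "ax": 0, "ay": 0, "az": 0}, {"x": 0, "y": 0, "z": 0, "ax": 0, "ay": 0, "az": 0}, {"x": 0, "y": 0, "z": 0, "ax": 0, "ay": 0, "az": 0}], squeeze=6)

```text
time_s: 10.15
tool_pos: [0.5019, 0.2568, 0.3025]
tool_rot: [180.0, 0.0, 17.6]
force: [0.3, 0.0, -2.4]
grip_width: 0.0253
grasp_force: 6.0
```

>>> jog_arm(motion=[{"x": 0, "y": 0, "z": 0, "ax": 0, "ay": 0, "az": 0}, {"x": 0, "y": 0, "z": 0, "ax": 0, "ay": 0, "az": 0}, {"x": 0, "y": 0, "z": 0, "ax": 0, "ay": 0, "az": 0}, {"x": 0, "y": 0, "z": 0, "ax": 0, "ay": 0, "az": 0}, {"x": 0, "y": 0, "z": 0, "ax": 0, "ay": 0, "az": 0}], squeeze=5)

```text
time_s: 10.65
tool_pos: [0.5019, 0.2568, 0.3025]
tool_rot: [180.0, 0.0, 17.6]
force: [-0.0, -0.2, -2.2]
grip_width: 0.0249
grasp_force: 5.0
```

>>> jog_arm(motion=[{"x": 0, "y": 0, "z": 0, "ax": 0, "ay": 0, "az": 0}, {"x": 0, "y": 0, "z": 0, "ax": 0, "ay": 0, "az": 0}, {"x": 0, "y": 0, "z": 0, "ax": 0, "ay": 0, "az": 0}, {"x": 0, "y": 0, "z": 0, "ax": 0, "ay": 0, "az": 0}, {"x": 0, "y": 0, "z": 0, "ax": 0, "ay": 0, "az": 0}], squeeze=5)

```text
time_s: 11.15
tool_pos: [0.5019, 0.2568, 0.3025]
tool_rot: [180.0, 0.0, 17.6]
force: [0.1, 0.3, -2.0]
grip_width: 0.0253
grasp_force: 5.0
```

```bash
python3 -c "
from ang import *
lean('pics/a2.png')"
```

```text
[0.5019 0.2568 0.3025] 0.0253 5.0 F [ 0.06  0.27 -2.04]
orange [347.3  171.27] 341 along 0.014 z -0.143 lean 5.5
wrist ball [(array([460.92,   2.99]), 146), (array([251.6 , 239.64]), 867)]
```

View pics/a2.png

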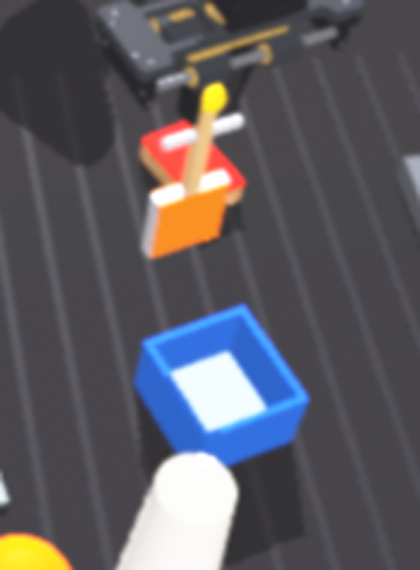

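The paddle hangs plumb: crop shows handle upright below the fingers, well clear of the tub. Now I grip again and carry it.

>>> jog_arm(motion=[{"x": 0, "y": 0, "z": 0, "ax": 0, "ay": 0, "az": 0}, {"x": 0, "y": 0, "z": 0, "ax": 0, "ay": 0, "az": 0}, {"x": 0, "y": 0, "z": 0, "ax": 0, "ay": 0, "az": 0}, {"x": 0, "y": 0, "z": 0, "ax": 0, "ay": 0, "az": 0}, {"x": -0.2, "y": 0.8, "z": 0, "ax": 0, "ay": 0, "az": 0}], squeeze=55)

```text
time_s: 11.75
tool_pos: [0.5019, 0.2497, 0.3025]
tool_rot: [-179.9, -0.0, 17.7]
force: [-0.2, 0.6, -2.6]
grip_width: 0.0241
grasp_force: 55.0
```

>>> jog_arm(motion=[{"x": -0.4, "y": 1.6, "z": 0, "ax": 0, "ay": 0, "az": 0}, {"x": -0.5, "y": 2, "z": 0, "ax": 0, "ay": 0, "az": 0}, {"x": -0.5, "y": 2, "z": 0, "ax": 0, "ay": 0, "az": 0}, {"x": -0.5, "y": 2, "z": 0, "ax": 0, "ay": 0, "az": 0}, {"x": -0.5, "y": 2, "z": 0, "ax": 0, "ay": 0, "az": 0}])

```text
time_s: 12.25
tool_pos: [0.5085, 0.1483, 0.3026]
tool_rot: [180.0, 0.0, 17.5]
force: [-0.8, 0.2, -1.6]
grip_width: 0.0234
grasp_force: 55.0
```

>>> jog_arm(motion=[{"x": -0.5, "y": 2, "z": 0, "ax": 0, "ay": 0, "az": 0}, {"x": -0.5, "y": 2, "z": 0, "ax": 0, "ay": 0, "az": 0}, {"x": -0.5, "y": 2, "z": 0, "ax": 0, "ay": 0, "az": 0}, {"x": -0.5, "y": 2, "z": 0, "ax": 0, "ay": 0, "az": 0}, {"x": -0.5, "y": 2, "z": 0, "ax": 0, "ay": 0, "az": 0}])

```text
time_s: 12.75
tool_pos: [0.5147, 0.0454, 0.3026]
tool_rot: [180.0, 0.0, 17.5]
force: [0.2, 0.6, -2.7]
grip_width: 0.0236
grasp_force: 55.0
```

>>> jog_arm(motion=[{"x": -0.5, "y": 2, "z": 0, "ax": 0, "ay": 0, "az": 0}, {"x": -0.5, "y": 1.9, "z": 0, "ax": 0, "ay": 0, "az": 0}, {"x": -0.4, "y": 1, "z": 0, "ax": 0, "ay": 0, "az": 2}, {"x": -0.3, "y": 0, "z": 0, "ax": 0, "ay": 0, "az": 2}, {"x": 0, "y": 0, "z": 0, "ax": 0, "ay": 0, "az": 2}])

```text
time_s: 13.25
tool_pos: [0.5128, -0.0042, 0.3026]
tool_rot: [-180.0, 0.0, 11.4]
force: [-0.3, -0.6, -1.5]
grip_width: 0.0235
grasp_force: 55.0
```

>>> jog_arm(motion=[{"x": 0, "y": 0, "z": 0, "ax": 0, "ay": 0, "az": 0}, {"x": 0, "y": 0, "z": 0, "ax": 0, "ay": 0, "az": 0}, {"x": 0, "y": 0, "z": 0, "ax": 0, "ay": 0, "az": 0}, {"x": 0, "y": 0, "z": 0, "ax": 0, "ay": 0, "az": 0}, {"x": 0, "y": 0, "z": 0, "ax": 0, "ay": 0, "az": 0}])

```text
time_s: 13.75
tool_pos: [0.5134, -0.0046, 0.3025]
tool_rot: [180.0, 0.0, 11.6]
force: [0.5, 0.4, -2.0]
grip_width: 0.0233
grasp_force: 55.0
```

```bash
python3 - <<'E'
from ang import *
lean()
o=env.get_obs();p=env.camera_params("wrist");im=env.read_camera("wrist");cv2.imwrite("pics/w2.png",im[:,:,::-1])
print(o["tool_pos"],o["tool_rot"])
for a,n in blobs(im,(0,150,80),(6,255,255),None,15)[1]: print("red",a,n,onz(p,a,.168).round(4))
for a,n in blobs(im,(25,150,120),(33,255,255),None,200)[1]: print("ball",a,n,onz(p,a,o["tool_pos"][2]+.0187).round(4))
E
```

```text
[ 0.5134 -0.0046  0.3025] 0.0233 55.0 F [ 0.49  0.38 -2.03]
orange [247.67 184.59] 429 along 0.02 z -0.147 lean 7.8
orange [280.64 293.64] 170 along 0.294 z -0.229 lean 52.1
orange [306.95 292.34] 44 along 0.407 z 0.006 lean 90.8
wrist ball [(array([251.76, 239.48]), 861)]
[ 0.51339704 -0.00475691  0.30249126] [1.79998248e+02 3.47001865e-03 1.15601179e+01]
red [231.07 115.92] 91 [0.5713 0.0263 0.168 ]
red [271.16 116.55] 105 [ 0.5784 -0.0109  0.168 ]
red [501.51 205.78] 178 [ 0.539  -0.2608  0.168 ]
red [ 18.35 229.32] 1131 [0.4138 0.2226 0.168 ]
ball [251.66 239.5 ] 862 [ 0.5198 -0.004   0.3212]
```

View pics/w2.png

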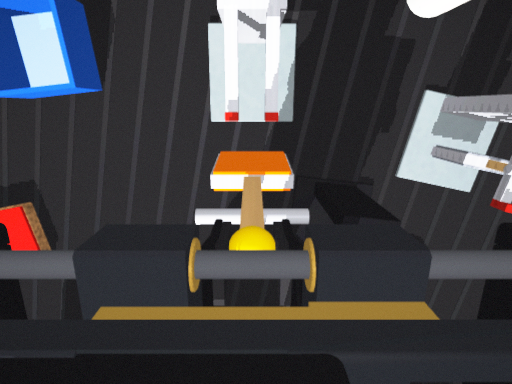

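The wrist view shows the stand's lips at columns 231 and 271, mid 251. The ball is at column 252, so paddle and stand are aligned and square. I lower, enter level, then go down.

>>> jog_arm(motion=[{"x": 0, "y": 0, "z": 1.2, "ax": 0, "ay": 0, "az": 0}, {"x": 0, "y": 0, "z": 2, "ax": 0, "ay": 0, "az": 0}, {"x": 0, "y": 0, "z": 2.2, "ax": 0, "ay": 0, "az": 0}, {"x": 0, "y": 0, "z": 2, "ax": 0, "ay": 0, "az": 0}, {"x": 0, "y": 0, "z": 1, "ax": 0, "ay": 0, "az": 0}])

```text
time_s: 14.4
tool_pos: [0.512, -0.0049, 0.2159]
tool_rot: [-179.9, 0.2, 11.6]
force: [-0.7, 0.9, -2.4]
grip_width: 0.0233
grasp_force: 55.0
```

>>> jog_arm(motion=[{"x": 0.5, "y": 0, "z": 0, "ax": 0, "ay": 0, "az": 0}, {"x": 1, "y": 0, "z": 0, "ax": 0, "ay": 0, "az": 0}, {"x": 1, "y": 0, "z": 0, "ax": 0, "ay": 0, "az": 0}, {"x": 1, "y": 0, "z": 0, "ax": 0, "ay": 0, "az": 0}, {"x": 0.5, "y": 0, "z": 0, "ax": 0, "ay": 0, "az": 0}])

```text
time_s: 14.9
tool_pos: [0.5543, 0.0037, 0.219]
tool_rot: [-180.0, -0.1, 11.6]
force: [-0.3, -0.4, -1.7]
grip_width: 0.0233
grasp_force: 55.0
```

```bash
python3 - <<'E'
from ang import *
o=env.get_obs();p=env.camera_params("wrist");im=env.read_camera("wrist")
print(o["tool_pos"],o["tool_rot"])
L=[onz(p,a,.168) for a,n in blobs(im,(0,150,80),(6,255,255),(180,60,330,250),10)[1] if print("red",a,n) is None];print(np.round(L,4))
y=np.radians(o["tool_rot"][2]);m=np.mean(L,0)-o["tool_pos"];print("fwd",m[0]*np.cos(y)+m[1]*np.sin(y),"left",-m[0]*np.sin(y)+m[1]*np.cos(y))
print("ball",blobs(im,(25,150,120),(33,255,255),None,200)[1])
S=env.read_camera("scene");ps=env.camera_params("scene")
# crossbar height: bright, low-saturation pixels near predicted bar
c=proj(ps,o["tool_pos"]+[0,0,-.0213]);print("bar pred",c)
print(blobs(S,(0,0,170),(180,60,255),(int(c[0])-25,int(c[1])-12,int(c[0])+25,int(c[1])+14),10)[1])
u,v=int(c[0]),int(c[1])
w=cv2.resize(im[60:300,150:350],(400,480));s=cv2.resize(S[v-50:v+70,u-50:u+50],(400,480));cv2.imwrite("pics/e1.png",np.hstack([w,s])[:,:,::-1])
E
```

```text
[0.55429711 0.00368665 0.21901846] [-1.79969047e+02 -8.84311248e-02  1.15731948e+01]
red [225.1  179.02] 218
red [277.43 179.16] 215
[[ 0.5718  0.0262  0.168 ]
 [ 0.5792 -0.0106  0.168 ]]
fwd 0.02161466430300351 left -0.00024534360117314455
ball [(array([251.72, 239.51]), 857)]
bar pred [250.09301988 185.39440591]
[(array([258.53, 185.39]), 57), (array([242.15, 189.2 ]), 59)]
```

View pics/e1.png

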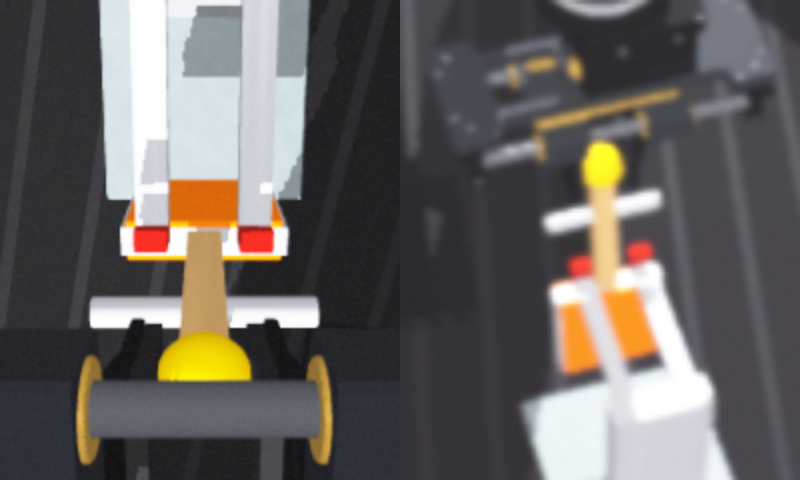

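The handle is centred between the lips and the bar is above them, so I go on in.

>>> jog_arm(motion=[{"x": 0.8, "y": 0, "z": 0, "ax": 0, "ay": 0, "az": 0}, {"x": 1.5, "y": 0, "z": 0, "ax": 0, "ay": 0, "az": 0}, {"x": 1.7, "y": 0, "z": 0, "ax": 0, "ay": 0, "az": 0}, {"x": 1.5, "y": 0, "z": 0, "ax": 0, "ay": 0, "az": 0}, {"x": 1, "y": 0, "z": 0, "ax": 0, "ay": 0, "az": 0}])

```text
time_s: 15.5
tool_pos: [0.6173, 0.0163, 0.2183]
tool_rot: [-180.0, -0.0, 11.5]
force: [-0.7, -0.2, -2.4]
grip_width: 0.0235
grasp_force: 55.0
```

>>> jog_arm(motion=[{"x": 0.2, "y": 0, "z": 0.2, "ax": 0, "ay": 0, "az": 0}, {"x": 0, "y": 0, "z": 0.5, "ax": 0, "ay": 0, "az": 0}, {"x": 0, "y": 0, "z": 0.5, "ax": 0, "ay": 0, "az": 0}, {"x": 0, "y": 0, "z": 0.4, "ax": 0, "ay": 0, "az": 0}, {"x": 0, "y": 0, "z": 0.3, "ax": 0, "ay": 0, "az": 0}])

```text
time_s: 16.0
tool_pos: [0.6176, 0.0163, 0.199]
tool_rot: [180.0, 0.0, 11.5]
force: [0.9, 0.7, -2.8]
grip_width: 0.0235
grasp_force: 55.0
```

```bash
python3 - <<'E'
from ang import *
o=env.get_obs();ps=env.camera_params("scene");S=env.read_camera("scene");print(o["tool_pos"],o["force"])
c=proj(ps,o["tool_pos"]+[0.003,0,-.0213]);u,v=int(c[0]),int(c[1]);print(c)
im=env.read_camera("wrist")
w=cv2.resize(im[60:300,150:350],(400,480));s=cv2.resize(S[v-30:v+50,u-33:u+34],(400,480),interpolation=2);cv2.imwrite("pics/e2.png",np.hstack([w,s])[:,:,::-1])
E
```

```text
[0.61764957 0.0162639  0.19900008] [ 0.89729079  0.69407072 -2.81459032]
[257.61504355 211.46780754]
```

View pics/e2.png

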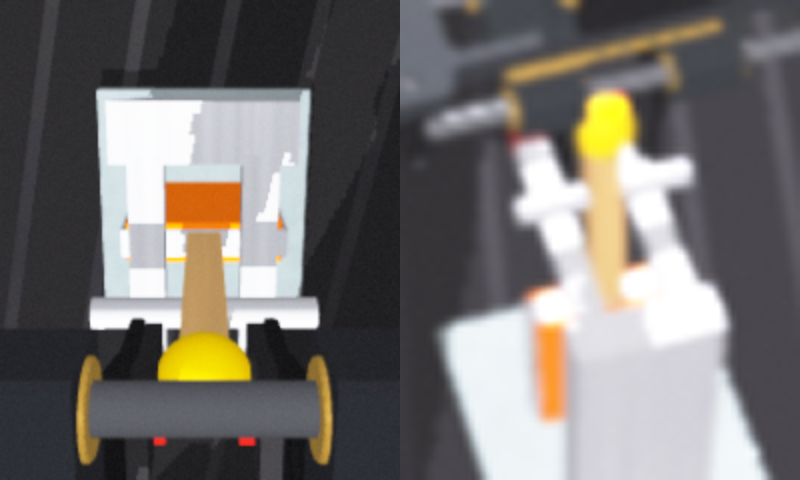

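The bar lies across both prongs, just above them, inside the lips. I lower slowly and watch the force.

>>> jog_arm(motion=[{"x": 0, "y": 0, "z": 0.2, "ax": 0, "ay": 0, "az": 0}, {"x": 0, "y": 0, "z": 0.2, "ax": 0, "ay": 0, "az": 0}, {"x": 0, "y": 0, "z": 0.2, "ax": 0, "ay": 0, "az": 0}, {"x": 0, "y": 0, "z": 0, "ax": 0, "ay": 0, "az": 0}, {"x": 0, "y": 0, "z": 0, "ax": 0, "ay": 0, "az": 0}])

```text
time_s: 16.6
tool_pos: [0.6182, 0.0166, 0.1935]
tool_rot: [180.0, 0.0, 11.6]
force: [0.8, -0.8, -2.4]
grip_width: 0.0236
grasp_force: 55.0
```

>>> jog_arm(motion=[{"x": 0, "y": 0, "z": 0.1, "ax": 0, "ay": 0, "az": 0}, {"x": 0, "y": 0, "z": 0.1, "ax": 0, "ay": 0, "az": 0}, {"x": 0, "y": 0, "z": 0.1, "ax": 0, "ay": 0, "az": 0}, {"x": 0, "y": 0, "z": 0, "ax": 0, "ay": 0, "az": 0}, {"x": 0, "y": 0, "z": 0, "ax": 0, "ay": 0, "az": 0}])

```text
time_s: 17.1
tool_pos: [0.6182, 0.0166, 0.1905]
tool_rot: [180.0, 0.0, 11.6]
force: [-0.3, 0.2, -2.4]
grip_width: 0.0235
grasp_force: 55.0
```

>>> jog_arm(motion=[{"x": 0, "y": 0, "z": 0.1, "ax": 0, "ay": 0, "az": 0}, {"x": 0, "y": 0, "z": 0.1, "ax": 0, "ay": 0, "az": 0}, {"x": 0, "y": 0, "z": 0, "ax": 0, "ay": 0, "az": 0}, {"x": 0, "y": 0, "z": 0, "ax": 0, "ay": 0, "az": 0}, {"x": 0, "y": 0, "z": 0, "ax": 0, "ay": 0, "az": 0}])

```text
time_s: 17.6
tool_pos: [0.6184, 0.0166, 0.1888]
tool_rot: [180.0, -0.0, 11.6]
force: [-1.0, 0.1, 0.4]
grip_width: 0.0242
grasp_force: 55.0
```

>>> jog_arm(motion=[{"x": 0, "y": 0, "z": 0.1, "ax": 0, "ay": 0, "az": 0}, {"x": 0, "y": 0, "z": 0.1, "ax": 0, "ay": 0, "az": 0}, {"x": 0, "y": 0, "z": 0, "ax": 0, "ay": 0, "az": 0}, {"x": 0, "y": 0, "z": 0, "ax": 0, "ay": 0, "az": 0}, {"x": 0, "y": 0, "z": 0, "ax": 0, "ay": 0, "az": 0}])

```text
time_s: 18.1
tool_pos: [0.6191, 0.0168, 0.1887]
tool_rot: [179.9, -0.2, 11.5]
force: [-2.4, 0.2, 7.9]
grip_width: 0.0238
grasp_force: 55.0
```

Contact at TCP z 0.189. I relieve the push and ease the grip before opening.

>>> jog_arm(motion=[{"x": 0, "y": 0, "z": -0.2, "ax": 0, "ay": 0, "az": 0}, {"x": 0, "y": 0, "z": 0, "ax": 0, "ay": 0, "az": 0}, {"x": 0, "y": 0, "z": 0, "ax": 0, "ay": 0, "az": 0}, {"x": 0, "y": 0, "z": 0, "ax": 0, "ay": 0, "az": 0}, {"x": 0, "y": 0, "z": 0, "ax": 0, "ay": 0, "az": 0}], squeeze=20)

```text
time_s: 18.6
tool_pos: [0.6184, 0.0166, 0.1887]
tool_rot: [180.0, -0.0, 11.6]
force: [-1.0, 0.1, 2.6]
grip_width: 0.0243
grasp_force: 20.0
```

>>> jog_arm(motion=[{"x": 0, "y": 0, "z": 0, "ax": 0, "ay": 0, "az": 0}, {"x": 0, "y": 0, "z": 0, "ax": 0, "ay": 0, "az": 0}, {"x": 0, "y": 0, "z": 0, "ax": 0, "ay": 0, "az": 0}, {"x": 0, "y": 0, "z": 0, "ax": 0, "ay": 0, "az": 0}, {"x": 0, "y": 0, "z": 0, "ax": 0, "ay": 0, "az": 0}], squeeze=4)

```text
time_s: 19.1
tool_pos: [0.6183, 0.0167, 0.1886]
tool_rot: [180.0, -0.0, 11.6]
force: [0.2, -0.2, 2.9]
grip_width: 0.0251
grasp_force: 4.0
```

>>> jog_arm(motion=[{"x": 0, "y": 0, "z": 0, "ax": 0, "ay": 0, "az": 0}, {"x": 0, "y": 0, "z": 0, "ax": 0, "ay": 0, "az": 0}, {"x": 0, "y": 0, "z": 0, "ax": 0, "ay": 0, "az": 0}, {"x": 0, "y": 0, "z": 0, "ax": 0, "ay": 0, "az": 0}, {"x": 0, "y": 0, "z": 0, "ax": 0, "ay": 0, "az": 0}], claw=0.6)

```text
time_s: 19.6
tool_pos: [0.6181, 0.0166, 0.1883]
tool_rot: [180.0, 0.0, 11.6]
force: [-0.3, -0.1, 0.1]
grip_width: 0.0576
grasp_force: 0.0
```

>>> jog_arm(motion=[{"x": 0, "y": 0, "z": 0, "ax": 0, "ay": 0, "az": 0}, {"x": 0, "y": 0, "z": 0, "ax": 0, "ay": 0, "az": 0}, {"x": 0, "y": 0, "z": 0, "ax": 0, "ay": 0, "az": 0}, {"x": 0, "y": 0, "z": 0, "ax": 0, "ay": 0, "az": 0}, {"x": 0, "y": 0, "z": 0, "ax": 0, "ay": 0, "az": 0}])

```text
time_s: 20.1
tool_pos: [0.6182, 0.0166, 0.1885]
tool_rot: [180.0, -0.0, 11.6]
force: [-0.1, 1.0, 0.1]
grip_width: 0.0694
grasp_force: 0.0
```

Released. I rise clear and let it settle.

>>> jog_arm(motion=[{"x": 0, "y": 0, "z": -1, "ax": 0, "ay": 0, "az": 0}, {"x": 0, "y": 0, "z": -2, "ax": 0, "ay": 0, "az": 0}, {"x": 0, "y": 0, "z": -3, "ax": 0, "ay": 0, "az": 0}, {"x": 0, "y": 0, "z": -3, "ax": 0, "ay": 0, "az": 0}, {"x": 0, "y": 0, "z": -3, "ax": 0, "ay": 0, "az": 0}])

```text
time_s: 20.6
tool_pos: [0.6182, 0.0167, 0.3106]
tool_rot: [180.0, -0.0, 11.6]
force: [0.0, -0.4, -1.6]
grip_width: 0.0697
grasp_force: 0.0
```

>>> jog_arm(motion=[{"x": -3, "y": 0, "z": 0, "ax": 0, "ay": 0, "az": 0}, {"x": -3, "y": 0, "z": 0, "ax": 0, "ay": 0, "az": 0}, {"x": -3, "y": 0, "z": 0, "ax": 0, "ay": 0, "az": 0}, {"x": -2, "y": 0, "z": 0, "ax": 0, "ay": 0, "az": 0}, {"x": -1, "y": 0, "z": 0, "ax": 0, "ay": 0, "az": 0}])

```text
time_s: 21.1
tool_pos: [0.4996, -0.0077, 0.3096]
tool_rot: [179.9, -0.1, 11.5]
force: [0.5, 0.6, 0.4]
grip_width: 0.0697
grasp_force: 0.0
```

```bash
python3 - <<'E'
from h import *
import time
ps=env.camera_params("scene")
for i in range(40):
    S=env.read_camera("scene")
    if i%6==0: print(env.get_obs()["time_s"],blobs(S,(25,150,120),(33,255,255),(215,170,290,260),10)[1])
b,n=blobs(S,(25,150,120),(33,255,255),(215,170,290,260),10)[1][0];print("ball at z .205:",onz(ps,b,.205).round(4))
w=env.read_camera("wrist");w=cv2.resize(w,(400,300));s=cv2.resize(S[170:270,205:305],(400,400),interpolation=2)
cv2.imwrite("pics/f.png",np.hstack([np.vstack([w,np.zeros((100,400,3),np.uint8)]),s])[:,:,::-1])
E
```

```text
21.15 [(array([257.15, 205.23]), 74)]
21.45 [(array([257.31, 205.96]), 74)]
21.75 [(array([257.12, 205.3 ]), 73)]
22.05 [(array([257.39, 205.82]), 74)]
22.35 [(array([257.27, 205.51]), 73)]
22.65 [(array([257.27, 205.51]), 73)]
22.95 [(array([257.27, 205.58]), 74)]
ball at z .205: [0.6224 0.0149 0.205 ]
```

View pics/f.png

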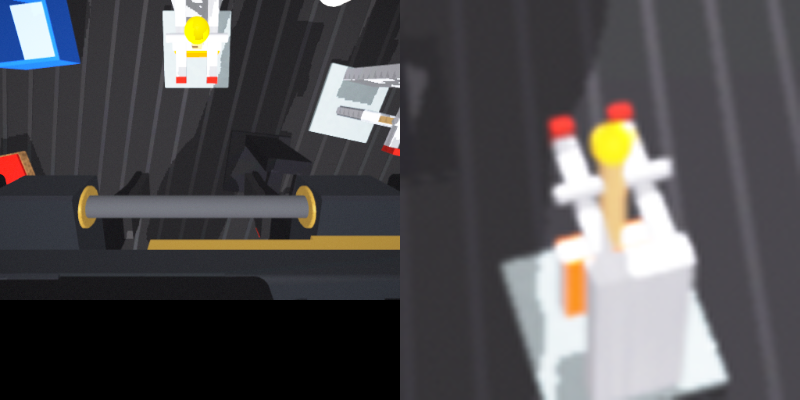

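The paddle hangs on both prongs of the empty stand, ball at scene (257,205.6), nearly still. I wait a little longer, then hand in.

>>> jog_arm(motion=[{"x": 0, "y": 0, "z": 0, "ax": 0, "ay": 0, "az": 0}, {"x": 0, "y": 0, "z": 0, "ax": 0, "ay": 0, "az": 0}, {"x": 0, "y": 0, "z": 0, "ax": 0, "ay": 0, "az": 0}, {"x": 0, "y": 0, "z": 0, "ax": 0, "ay": 0, "az": 0}, {"x": 0, "y": 0, "z": 0, "ax": 0, "ay": 0, "az": 0}])

```text
time_s: 23.65
tool_pos: [0.5006, -0.0074, 0.3085]
tool_rot: [180.0, 0.0, 11.6]
force: [0.0, 0.1, 0.1]
grip_width: 0.0697
grasp_force: 0.0
```

>>> jog_arm(motion=[{"x": 0, "y": 0, "z": 0, "ax": 0, "ay": 0, "az": 0}, {"x": 0, "y": 0, "z": 0, "ax": 0, "ay": 0, "az": 0}, {"x": 0, "y": 0, "z": 0, "ax": 0, "ay": 0, "az": 0}, {"x": 0, "y": 0, "z": 0, "ax": 0, "ay": 0, "az": 0}, {"x": 0, "y": 0, "z": 0, "ax": 0, "ay": 0, "az": 0}])

```text
time_s: 24.15
tool_pos: [0.5007, -0.0074, 0.3085]
tool_rot: [180.0, 0.0, 11.6]
force: [0.4, 0.2, 0.0]
grip_width: 0.0696
grasp_force: 0.0
```

>>> jog_arm(motion=[{"x": 0, "y": 0, "z": 0, "ax": 0, "ay": 0, "az": 0}, {"x": 0, "y": 0, "z": 0, "ax": 0, "ay": 0, "az": 0}, {"x": 0, "y": 0, "z": 0, "ax": 0, "ay": 0, "az": 0}, {"x": 0, "y": 0, "z": 0, "ax": 0, "ay": 0, "az": 0}, {"x": 0, "y": 0, "z": 0, "ax": 0, "ay": 0, "az": 0}])

```text
time_s: 24.65
tool_pos: [0.5006, -0.0074, 0.3085]
tool_rot: [180.0, 0.0, 11.6]
force: [-0.4, -0.1, 1.0]
grip_width: 0.0695
grasp_force: 0.0
```

```bash
python3 -c "
from cell import env
print(env.sign_off())"
```

```text
the job is handed in; nothing more can be done
None
```

The orange paddle hangs by its crossbar on the empty stand's two prongs, let go and still to the camera, and I handed the job in at about 25 s; the hand-in returned no verdict.

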